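# Stand up the fallen reagent bottle and get it stirring

### The job

The square reagent bottle was knocked off the magnetic stirrer and lies on the bench. Right it against the water bath: raise its capped end until the cap leans on the bath's side wall, then bring its foot in towards the bath until it stands upright on the bench. Then set it upright on the middle of the stirrer's round plate and turn the stirrer's right-hand knob (right as seen from the robot) a quarter turn clockwise, leaving the left-hand knob off and the beaker, jars and amber bottle where they stand.

Things in the scene. Friction and masses are not known exactly. Their poses are not given: they have to be found in the camera images.
- bottle: Square white bottle, blue screw cap, 190 mm tall, 0.3 to 0.6 kg, centre of mass about 80 mm above its foot. Body 76 x 76 mm in section up to 140 mm, then shoulder and neck, and the round cap (44 mm across) from 159 to 190 mm. Origin: centre of the foot's underside; z runs up the axis to the cap. It starts lying on a flat side, origin 38 mm above the bench, cap roughly towards the bath.
- bottle_cap (a point): Middle of the bottle's cap, on its axis, 174 mm above the foot; the cap can be gripped lying or standing, the body is too thick. With its cap on the wall the bottle rests steadily on the foot edge nearest the wall, 30 to 45 degrees from upright; nearer upright than about 25 degrees it rocks back onto its foot by itself, away from the wall.
- bath: Water bath: fixed steel box, 300 mm (its x) by 220 mm (its y), 190 mm high, on the left; blue dial panel on its -x end, flat lid 12 mm high with a knob on top. Origin: centre of its underside, on the bench; z up. The wall to lean the bottle on is the plain flat side facing its -y, towards the middle of the bench, from 12 to 190 mm high.
- bath_side (a point): Middle of the foot line of that side wall, in the wall's plane at bench height: 110 mm from the bath's origin along its -y. Axes as the bath's: x along the wall, y into the bath.
- stirrer: Fixed white magnetic stirrer with hotplate, 280 mm (its x) by 165 mm (its y), on the right. Origin: centre of its underside on the bench; z up; -x is its front, towards the robot: a deck 55 mm high with two knobs. Behind it the housing rises to 85 mm (x from -20 mm to 140 mm) and carries the round plate.
- plate_centre (a point): Centre of the top of the stirrer's round metal plate, 144 mm across, 99 mm above the bench, 60 mm along the stirrer's +x from its origin. Axes as the stirrer's.
- stir_knob (a joint): Right-hand knob (stirring): rad, 0 = off at the start, grows as it turns clockwise seen from above, stop at 4.2; stiff enough (0.04 N m) to stay where it is left.
- stir_knob_grip (a point): On the right-hand knob's axis (stirrer x -90 mm, y -41 mm), 92 mm above the bench and 37 mm above the deck: near the top of a black upright bar to grip, 38 mm long, 14 mm thick, its top 7 mm above this point, on a disc 40 mm across whose top is 23 mm below it. The bar runs along this point's x axis, which turns with the knob (along the stirrer's x when off).
- heat_knob (a joint): Left-hand knob (heating), same shape, 82 mm to the left of the other (stirrer y +41 mm): rad, 0 = off, where it starts and is to stay; grows clockwise.
- beaker: Empty glass beaker, 74 mm across, 90 mm high, standing beyond the middle of the bench. Origin: centre of its underside, z up. To be left where it is.
- amber_bottle: Round amber bottle, 72 mm across, 155 mm high, standing at the back. Origin: centre of its underside, z up. To be left where it is.
- jar: Small amber jar, 52 mm across, 62 mm high, standing between the bottle and the stirrer. Origin: centre of its underside, z up. To be left where it is.
- white_jar: White jar with a red lid, 72 mm across, 100 mm high, at the back left. Origin: centre of its underside, z up. To be left where it is.

How it is judged:
On the way, in this order (a step that is already met when the one before it is completed fails the run):
1. the bottle leans with its cap against the side of the water bath, its foot on the bench (contact force between bottle and bath above 0.15 N and angle between bottle's own z axis and vertical between 0.2 and 1.1 rad and y of bottle_cap in the frame of bath_side above -0.06 m and height (world z) of bottle below 0.04 m), for 0.2 s.
2. the bottle stands upright on the bench beside the bath (angle between bottle's own z axis and vertical below 0.07 rad and height (world z) of bottle below 0.005 m and horizontal distance between bottle and bath_side below 0.25 m), for 0.3 s.
3. the bottle stands upright on the middle of the stirrer's plate, with the right-hand knob still off (horizontal distance between bottle and plate_centre below 0.025 m and z of bottle in the frame of plate_centre between -0.005 and 0.005 m and angle between bottle's own z axis and vertical below 0.07 rad and value of joint stir_knob below 0.3 rad), for 0.3 s.
4. the right-hand knob is turned a quarter turn clockwise (value of joint stir_knob between 1.22 and 1.92 rad), for 0.2 s.
At the end, for the whole second after the job is handed in: The bottle stands at rest and upright (within 4 degrees) on the stirrer's plate, its foot's centre within 25 mm of the plate's centre, and the right-hand knob has been turned clockwise a quarter turn (90 degrees, give or take 20) (all of step 4 and horizontal distance between bottle and plate_centre below 0.025 m and z of bottle in the frame of plate_centre between -0.005 and 0.005 m and angle between bottle's own z axis and vertical below 0.07 rad and linear speed of bottle below 0.02 m/s); the robot touches nothing.
It fails at once if the left-hand (heating) knob is turned (value of joint heat_knob above 0.25 rad).
It fails at once if the beaker, a jar or the amber bottle is knocked over or shifted more than 30 mm (distance of any of beaker, amber_bottle, jar, white_jar from where it was at the start of the episode above 0.03 m or angle between any of beaker, amber_bottle, jar, white_jar's own z axis and vertical above 0.5 rad).
It also fails if it takes over 72 s, if anything falls off the work surface, if the arm or the gripper's body presses on something with over 40 N, if the wrist force passes 120 N, or if a joint passes its speed limit or range.

### The arm

A 7-joint arm with a two-finger parallel gripper is mounted at the origin on the work surface. World frame = base frame: x ahead of the robot, y to its left, z up, the work surface at z = 0. Lengths are in m, angles in rad, forces in N, time in s.
With the tool pointing down it reaches from about 0.425 to 0.925 m from the base axis. Payload 6.8 kg.
Tool frame: the origin (TCP) lies on the mounting face of the last link; the fingertips stand 173 mm ahead of it and the grasp point (between the pads) lies 155 mm ahead of it; z points along the fingers, y is the line along which they close (so a half turn about z gives the same grasp; the last joint's range is limited). The gripper opens to 85 mm and grips with 20 to 120 N. Pads are 22 mm wide; open, the fingers measure 114 mm over their backs; the gripper's body (76 mm by 85 mm) begins 54 mm behind the grasp point. The pads swing forward as they close: fully open they stand 13 mm farther back than shut.
Start: joints at [1.026, 0.477, 0.022, 1.555, -0.011, 1.109, -0.083], TCP at [0.286, -0.612, 0.405] pointing down, gripper open.
Joint ranges: [-2.96, 2.96], [-0.34, 2.1], [-1.41, 1.46], [0.24, 2.44], [-1.37, 4.51], [0.17, 1.92], [-2.96, 2.96]. Speed limits (rad/s): [2.39, 2.39, 3.14, 3.14, 3.14, 3.14, 3.14].

### API

Orientations are given as a unit quaternion [w, x, y, z].
In Python, from station import bot gives the robot as it stands. The module is installed in compiled form; this text tells all that it offers.
- The arm moves only by the shell command python3 -m pendant 'ROWS' [FORCE]. ROWS is JSON, a list of rows, each a list of 5 numbers: the finger opening in m, from 0 to 0.0854, then the shift along the tool's x, y, z in m, then the turn about the tool's z in degrees. In form: [[jaw, x, y, z, yaw], ...]. A call has 1 to 12 rows; each row shifts and turns the commanded pose from where the row before left it, along the tool's axes as they then stand; what a row does not reach is not made up. A row lasts 1/12 s, in which the tool goes at most 41.7 mm and 7.16 degrees, less where a joint would pass 70% of its speed; a pose out of reach is approached as far as the arm can. A call with a gripper value outside its range is refused whole. The fingers move at their own pace and stop on an object; FORCE is the grip in N (left out, the last holds). Time passes only in rows, so rows that do not move let the fingers close. It gives the time, the measured TCP pose, the force, the opening and the grip force at its end, in the units of the state.
- bot.get_obs(): the state, without advancing time (a new reading comes with each control period).
- bot.read_camera(name): name is "scene" or "side" or "wrist"; returns (picture, depth): 420x560x3 uint8, blue, green, red; 420x560 float32, m along the optical axis (not along the pixel's ray), 0 where there is no reading.
- bot.camera_model(name): a dict with "intrinsics" (3x3 intrinsics, pixels), "R" (3x3) and "t" (3): a world point X has camera coordinates R X + t. Camera axes: x right, y down, z forward; pixel columns grow to the right and rows downward; lengths in m; the calibration is good to about 2 mm. A picture is of the moment at which its call begins: read the wrist's pose just before it. camera_model takes no time and is no camera call; for the wrist camera it gives the pose at the moment of the call.
- bot.hand_in(): hands the job in; it is judged then, once.
Trained networks look in the newest picture that a camera, given by its name, has taken for a name from the list of things; names that differ only in an ending like _2 or _b are one class to them, and where a whole thing is asked for, a point or a joint stands for the part that bears it (a point fixed in the world has none). Each returns a list of dicts, best first, with "score" (0 to 1); they miss things now and then, are a little off and sometimes report something else, mostly with a low value. They report only what shows in the picture. A call takes as long as a camera call.
- bot.boxes_of(name, camera): "at" ([column, row] in pixels, amid what is visible of it).
- bot.trace(name, camera): "mask" (420x560 bool, what is visible of it) and "at" ([column, row] in pixels, amid what is visible of it).
- bot.pinpoint(name, camera): "at" ([column, row] in pixels: a listed point, or the origin of a listed thing).
The state is a dict: "t": time; "q": joint angles; "joint_vel": joint speeds; "joint_torque": joint torques, N m; "eef_pos": TCP position; "tool_rot": TCP orientation; "contact_force": force on the tool from outside, world axes, zero at the start; "torque": the same for the moment, N m; "gripper_width": opening from 0.0 (shut) to 1.0 (fully open); "grasp_force": force on a finger pad.
Only numpy, scipy, OpenCV 4.12 (cv2) and the standard library are available. Lean on these libraries where they do the work, as an engineer would, in place of code of your own. Each camera call takes 0.05 s, during which the arm holds its last target. There are 200 camera calls.

## Working session

There is one attempt and no reset: what is moved stays moved. The work goes in short steps, Python scripts to look and compute and a shell command to move; the robot and the scene stay as the last step left them, time stands still between calls to the robot, and variables do not carry over. Pictures are saved under pics/ and viewed, at most 10 in all, crops included, and the job is handed in when it is done.

```bash
mkdir -p pics; cat > h.py <<'E'
import numpy as np, cv2
from station import bot
from scipy.spatial.transform import Rotation as Ro
def cloud(cam, d):
    m=bot.camera_model(cam);K=np.array(m['intrinsics']);R=np.array(m['R']);t=np.array(m['t'])
    v,u=np.mgrid[:420,:560];p=np.stack([(u-K[0,2])/K[0,0]*d,(v-K[1,2])/K[1,1]*d,d],-1)
    return (p-t)@R
def tool():
    o=bot.get_obs();q=o['tool_rot'];return np.array(o['eef_pos']),Ro.from_quat([q[1],q[2],q[3],q[0]]).as_matrix(),o
def ray(cam,at,z):
    m=bot.camera_model(cam);K=np.array(m['intrinsics']);R=np.array(m['R']);t=np.array(m['t'])
    c=-R.T@t;d=R.T@np.linalg.inv(K)@[at[0],at[1],1];return c+d*(z-c[2])/d[2]
E
python3 - <<'E'
from h import *
p,R,o=tool();print(o['t'],p.round(3),R.round(3).tolist())
ims=[]
for cam in ['scene','side']:
    im,d=bot.read_camera(cam);P=cloud(cam,d);ims.append(im);np.save(cam+'.npy',P)
    for n in ['bottle','bath','stirrer','beaker','amber_bottle','jar','white_jar']:
        r=bot.trace(n,cam)
        if r:
            b=r[0];k=b['mask']&(d>0);print(cam,n,round(b['score'],2),np.round(b['at']),np.percentile(P[k],[3,50,97],axis=0).round(3).tolist())
            np.save(cam+'_'+n+'.npy',b['mask'])
    for n,z in [('bottle_cap',.038),('bottle',.038),('bath_side',0),('plate_centre',.099),('stir_knob_grip',.092),('stirrer',0),('bath',0),('heat_knob',.07)]:
        r=bot.pinpoint(n,cam)
        if r: print(cam,'pt',n,[(round(x['score'],2),np.round(x['at']).tolist(),ray(cam,x['at'],z).round(3).tolist()) for x in r[:2]])
cv2.imwrite('pics/a.png',cv2.resize(np.vstack(ims),(448*1,600)) if 0 else cv2.resize(np.hstack(ims),(800,300)))
cv2.imwrite('pics/s.png',ims[0])
E
```

```text
0.0 [ 0.285 -0.611  0.404] [[0.906, 0.423, -0.001], [0.423, -0.906, 0.002], [-0.0, -0.002, -1.0]]
scene bottle 0.6 [302. 182.] [[0.433, 0.071, 0.009], [0.493, 0.146, 0.072], [0.526, 0.241, 0.08]]
scene bath 0.66 [400. 151.] [[0.394, 0.273, 0.032], [0.594, 0.378, 0.19], [0.703, 0.514, 0.205]]
scene beaker 0.7 [271. 289.] [[0.687, -0.089, 0.0], [0.711, -0.053, 0.047], [0.755, -0.021, 0.091]]
scene amber_bottle 0.63 [329. 293.] [[0.784, 0.028, 0.012], [0.819, 0.051, 0.102], [0.839, 0.088, 0.156]]
scene jar 0.66 [234. 259.] [[0.588, -0.125, 0.012], [0.617, -0.105, 0.058], [0.63, -0.083, 0.066]]
scene white_jar 0.78 [364. 275.] [[0.757, 0.122, 0.012], [0.795, 0.145, 0.091], [0.816, 0.181, 0.103]]
scene pt bottle_cap [(0.77, [333.0, 180.0], [0.499, 0.238, 0.038])]
scene pt bottle [(0.75, [271.0, 190.0], [0.454, 0.074, 0.038])]
scene pt bath_side [(0.9, [359.0, 178.0], [0.502, 0.324, 0.0]), (0.16, [130.0, 224.0], [0.359, -0.296, 0.0])]
scene pt plate_centre [(0.75, [145.0, 274.0], [0.58, -0.305, 0.099]), (0.5, [273.0, 296.0], [0.76, -0.069, 0.099])]
scene pt stir_knob_grip [(0.75, [128.0, 222.0], [0.419, -0.296, 0.092]), (0.28, [330.0, 304.0], [0.831, 0.035, 0.092])]
scene pt stirrer [(0.89, [153.0, 273.0], [0.527, -0.289, 0.0])]Traceback (most recent call last):
  File "<stdin>", line 12, in <module>
ValueError: it knows: amber_bottle, bath, bath_side, beaker, bottle, bottle_cap, jar, plate_centre, stir_knob_grip, stirrer, white_jar
```

```bash
python3 - <<'E'
from h import *
ims=[]
for cam in ['scene','side']:
    im,d=bot.read_camera(cam);P=cloud(cam,d);ims.append(im);np.save(cam+'.npy',P)
    if cam=='side':
      for n in ['bottle','bath','stirrer']:
        r=bot.trace(n,cam)
        if r:
            b=r[0];k=b['mask']&(d>0);print(cam,n,round(b['score'],2),np.round(b['at']),np.percentile(P[k],[3,50,97],axis=0).round(3).tolist())
            np.save(cam+'_'+n+'.npy',b['mask'])
      for n,z in [('bottle_cap',.038),('bottle',.038),('bath_side',0),('plate_centre',.099),('stir_knob_grip',.092),('stirrer',0),('bath',0)]:
        r=bot.pinpoint(n,cam)
        if r: print(cam,'pt',n,[(round(x['score'],2),np.round(x['at']).tolist(),ray(cam,x['at'],z).round(3).tolist()) for x in r[:2]])
cv2.imwrite('pics/a.png',cv2.resize(np.hstack(ims),(800,300)))
# rectangles from merged clouds
A=np.vstack([np.load(c+'.npy').reshape(-1,3) for c in('scene','side')])
def box(lo,hi):
    return A[((A>lo)&(A<hi)).all(1)]
for n,lo,hi in [('bath top',[.3,.2,.18],[.8,.6,.194]),('bath lid',[.3,.2,.197],[.8,.6,.208]),('bottle',[.38,.04,.068],[.6,.27,.085]),('plate',[.4,-.5,.094],[.75,-.18,.104]),('housing',[.4,-.5,.081],[.75,-.15,.089]),('deck',[.3,-.5,.05],[.6,-.15,.06]),('knobs',[.3,-.5,.09],[.5,-.15,.105])]:
    q=box(np.array(lo),np.array(hi)); 
    if len(q)>20: print(n,len(q),cv2.minAreaRect(q[:,:2].astype(np.float32)),cv2.fitEllipse(q[:,:2].astype(np.float32)) if n=='plate' else '',np.median(q[:,2]).round(4))
E
```

```text
side bottle 0.75 [405. 210.] [[0.382, -0.363, 0.025], [0.506, -0.268, 0.071], [0.649, -0.182, 0.104]]
side bath 0.58 [163. 270.] [[0.358, 0.296, 0.04], [0.45, 0.431, 0.192], [0.652, 0.554, 0.206]]
side stirrer 0.68 [264. 175.] [[0.766, 0.032, 0.004], [0.781, 0.071, 0.086], [0.815, 0.098, 0.157]]
side pt bottle_cap [(0.91, [234.0, 269.0], [0.509, 0.249, 0.038]), (0.27, [403.0, 217.0], [0.502, -0.269, 0.038])]
side pt bottle [(0.93, [301.0, 262.0], [0.463, 0.077, 0.038])]
side pt bath_side [(0.66, [212.0, 290.0], [0.493, 0.317, 0.0])]
side pt plate_centre [(0.65, [404.0, 179.0], [0.588, -0.316, 0.099])]
side pt stir_knob_grip [(0.63, [403.0, 177.0], [0.601, -0.322, 0.092]), (0.55, [429.0, 214.0], [0.441, -0.305, 0.092])]
side pt stirrer [(0.98, [402.0, 221.0], [0.516, -0.285, 0.0])]
side pt bath [(0.29, [213.0, 290.0], [0.492, 0.316, 0.0])]
bath top 5817 ((0.5328471660614014, 0.41733038425445557), (0.22240757942199707, 0.3069414496421814), 69.83853912353516)  0.1904
bath lid 10764 ((0.5359241962432861, 0.42084813117980957), (0.1842590719461441, 0.2709698975086212), 68.45196533203125)  0.2028
bottle 2729 ((0.47144293785095215, 0.14733439683914185), (0.15362250804901123, 0.08391986042261124), 71.894775390625)  0.0766
plate 4489 ((0.5312602519989014, -0.35379812121391296), (0.2920096218585968, 0.24942420423030853), 89.0817642211914) ((0.5543605089187622, -0.3298589885234833), (0.17431657016277313, 0.2957194149494171), 29.43255043029785) 0.0995
housing 2246 ((0.5352374911308289, -0.3544996380805969), (0.29726535081863403, 0.26652997732162476), 82.06279754638672)  0.0851
deck 2767 ((0.4842301905155182, -0.33189642429351807), (0.32999110221862793, 0.23049139976501465), 89.755859375)  0.0559
knobs 328 ((0.467046856880188, -0.28042733669281006), (0.12267270684242249, 0.10456493496894836), 71.8693618774414)  0.0988
```

View pics/a.png

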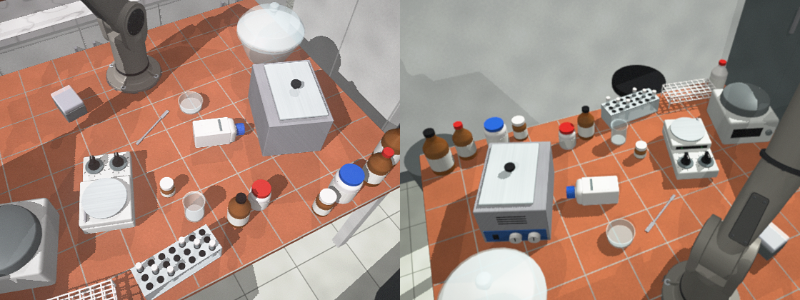

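```bash
python3 - <<'E'
from h import *
def rect(q): 
    (c,s,a)=cv2.minAreaRect(q[:,:2].astype(np.float32)); return np.round(c,4),np.round(s,4),round(a,1)
for c in('scene','side'):
    A=np.load(c+'.npy').reshape(-1,3);A=A[np.isfinite(A).all(1)]
    def near(x,y,r,z0,z1): return A[(np.hypot(A[:,0]-x,A[:,1]-y)<r)&(A[:,2]>z0)&(A[:,2]<z1)]
    print(c,'bath',rect(near(.534,.419,.24,.186,.194)))
    q=near(.534,.419,.24,.03,.18); n=np.array([.35,.937]);q=q[np.abs((q[:,:2]-[.4955,.316])@n)<.02]
    if len(q)>50:
        m=q[:,:2].mean(0);V=np.linalg.svd(q[:,:2]-m)[2] if len(q)<3000 else np.linalg.svd(q[::5,:2]-m,full_matrices=False)[2]
        print(' wall',len(q),m.round(4),'dir',np.degrees(np.arctan2(V[0,1],V[0,0])).round(2))
    q=near(.475,.135,.09,.070,.085);print(' bottle top',len(q),rect(q),np.median(q[:,2]).round(4))
    q=near(.507,.245,.028,.045,.066);print(' cap',len(q),q.mean(0).round(4),q.max(0).round(4))
    q=near(.584,.-.310 if 0 else -.310,.085,.0955,.103);print(' plate',len(q),rect(q),np.array(cv2.minEnclosingCircle(q[:,:2].astype(np.float32))[0]).round(4))
    q=near(.43,-.28,.08,.090,.105);
    k,l,cs=cv2.kmeans(q[:,:2].astype(np.float32),2,None,(3,20,1e-5),5,0)
    print(' knobs',len(q),cs.round(4).tolist(),[rect(q[l[:,0]==i]) for i in(0,1)])
E
```

```text
File "<stdin>", line 14
    q=near(.584,.-.310 if 0 else -.310,.085,.0955,.103);print(' plate',len(q),rect(q),np.array(cv2.minEnclosingCircle(q[:,:2].astype(np.float32))[0]).round(4))
                ^
SyntaxError: invalid syntax
```

```bash
cat > m.py <<'E'
from h import *
def rect(q): 
    (c,s,a)=cv2.minAreaRect(q[:,:2].astype(np.float32)); return np.round(c,4),np.round(s,4),round(a,1)
for c in('scene','side'):
    A=np.load(c+'.npy').reshape(-1,3);A=A[np.isfinite(A).all(1)]
    def near(x,y,r,z0,z1): return A[(np.hypot(A[:,0]-x,A[:,1]-y)<r)&(A[:,2]>z0)&(A[:,2]<z1)]
    print(c,'bath',rect(near(.534,.419,.24,.186,.194)))
    q=near(.534,.419,.24,.03,.18); n=np.array([.35,.937]);q=q[np.abs((q[:,:2]-[.4955,.316])@n)<.02]
    if len(q)>50:
        m=q[:,:2].mean(0);V=np.linalg.svd(q[::5,:2]-m,full_matrices=False)[2]
        print(' wall',len(q),m.round(4),'dir',np.degrees(np.arctan2(V[0,1],V[0,0])).round(2))
    q=near(.475,.135,.09,.070,.085);print(' bottle top',len(q),rect(q),np.median(q[:,2]).round(4))
    q=near(.507,.245,.028,.045,.066);print(' cap',len(q),q.mean(0).round(4),q.max(0).round(4))
    q=near(.584,-.310,.085,.0955,.103);print(' plate',len(q),rect(q))
    q=near(.43,-.28,.08,.090,.105);
    k,l,cs=cv2.kmeans(q[:,:2].astype(np.float32),2,None,(3,20,1e-5),5,0)
    print(' knobs',len(q),cs.round(4).tolist(),[rect(q[l[:,0]==i]) for i in(0,1)])
E
python3 m.py
```

```text
scene bath (array([0.5334, 0.4168]), array([0.2217, 0.3055]), 69.8)
 wall 1669 [0.5281 0.3045] dir -18.9
 bottle top 1294 (array([0.473 , 0.1469]), array([0.152 , 0.0802]), 70.7) 0.076
 cap 161 [0.5079 0.2372 0.0558] [0.5265 0.2583 0.0654]
 plate 2673 (array([ 0.5847, -0.3042]), array([0.1422, 0.1447]), 80.2)
 knobs 180 [[0.45579999685287476, -0.21960000693798065], [0.43070000410079956, -0.2978000044822693]] [(array([ 0.4555, -0.2201]), array([0.0144, 0.0381]), 74.5), (array([ 0.4295, -0.298 ]), array([0.0151, 0.037 ]), 73.0)]
side bath (array([0.5322, 0.4167]), array([0.2202, 0.3061]), 69.8)
 wall 1096 [0.4383 0.3387] dir 157.39
 bottle top 1356 (array([0.47  , 0.1474]), array([0.152 , 0.0812]), 71.9) 0.0775
 cap 169 [0.496  0.2414 0.0571] [0.5222 0.2599 0.0655]
 plate 1004 (array([ 0.5823, -0.3047]), array([0.142 , 0.1452]), 67.7)
 knobs 148 [[0.4498000144958496, -0.21780000627040863], [0.4302999973297119, -0.2964000105857849]] [(array([ 0.4518, -0.2194]), array([0.0169, 0.0384]), 63.5), (array([ 0.4566, -0.3044]), array([0.0294, 0.0995]), 85.1)]
```

```bash
cat >> h.py <<'E'
def go(target,xdir,off=.155):
    """shift (tool axes) and yaw still to go so grasp point is at target, tool x at xdir deg"""
    p,R,o=tool();g=p+R[:,2]*off
    a=np.degrees(np.arctan2(R[1,0],R[0,0]));y=-((xdir-a+180)%360-180)
    print('t',round(o['t'],2),'grasp',g.round(4),'xdir',round(a,1),'q',np.round(o['q'],2),'F',np.round(o['contact_force'],1),'w',round(o['gripper_width'],3),'gf',round(o['grasp_force'],1))
    print('shift',(R.T@(np.array(target)-g)).round(4),'yaw',round(y,1))
E
python3 -m pendant '[[0.085,0.0338,-0.0155,0,0],[0.085,0.0338,-0.0155,0,0],[0.085,0.0338,-0.0155,0,0],[0.085,0.0338,-0.0155,0,0],[0.085,0.0338,-0.0155,0,0],[0.085,0.0338,-0.0155,0,0],[0.085,0.0338,-0.0155,0,0],[0.085,0.0338,-0.0155,0,0],[0.085,0.0338,-0.0155,0,0],[0.085,0.0338,-0.0155,0,0],[0.085,0.0338,-0.0155,0,0]]' 30
python3 -m pendant '[[0.085,0.0155,-0.037,0,0],[0.085,0.0155,-0.037,0,0],[0.085,0.0155,-0.037,0,0],[0.085,0.0155,-0.037,0,0],[0.085,0.0155,-0.037,0,0],[0.085,0.0155,-0.037,0,0],[0.085,0.0155,-0.037,0,0],[0.085,0.0155,-0.037,0,0],[0.085,0.0155,-0.037,0,0],[0.085,0.0155,-0.037,0,0],[0.085,0.0155,-0.037,0,0],[0.085,0.0155,-0.037,0,0]]'
python3 -m pendant '[[0.085,0,0,0,-7],[0.085,0,0,0,-7],[0.085,0,0,0,-7],[0.085,0,0,0,-7],[0.085,0,0,0,-7],[0.085,0,0,0,-7],[0.085,0,0,0,-5],[0.085,0,0,0,0]]'
python3 -c "
from h import *
go([.502,.242,.04],72)"
```

```text
t: 2.27
eef_pos: [0.5513, -0.2984, 0.405]
tool_rot: [0.0, 0.976, 0.217, 0.0]
contact_force: [1.3, -1.1, -0.5]
gripper_width: 0.994
grasp_force: 0.0
t: 3.27
eef_pos: [0.5306, 0.183, 0.4051]
tool_rot: [0.0, 0.976, 0.216, 0.0]
contact_force: [1.1, 0.1, 0.9]
gripper_width: 0.995
grasp_force: 0.0
t: 3.93
eef_pos: [0.5311, 0.181, 0.4047]
tool_rot: [-0.0, 0.808, 0.589, 0.0]
contact_force: [-0.0, -0.5, -0.2]
gripper_width: 0.995
grasp_force: 0.0
t 3.93 grasp [0.5311 0.181  0.2497] xdir 72.2 q [-0.05  0.33 -0.48  1.81  0.17  1.05 -0.91] F [-0.  -0.5 -0.2] w 0.995 gf 0.0
shift [ 0.0492 -0.0464  0.2098] yaw 0.2
```

```bash
python3 -m pendant '[[0.085,0.025,-0.023,0.01,0],[0.085,0.025,-0.023,0.01,0],[0.085,0,0,0.03,0],[0.085,0,0,0.03,0],[0.085,0,0,0.01,0],[0.085,0,0,0,0]]'
python3 - <<'E'
from h import *
im,d=bot.read_camera('wrist');P=cloud('wrist',d)
for n in['bottle_cap','bottle']:
    print(n,[(round(x['score'],2),np.round(x['at']).tolist(),ray('wrist',x['at'],.038).round(4).tolist()) for x in bot.pinpoint(n,'wrist')[:2]])
hsv=cv2.cvtColor(im,cv2.COLOR_BGR2HSV);k=(hsv[...,0]>95)&(hsv[...,0]<125)&(hsv[...,1]>120)&(d>0)&(P[...,2]<.09)&(np.hypot(P[...,0]-.503,P[...,1]-.245)<.04)
q=P[k];print('blue',k.sum(),cv2.minAreaRect(q[:,:2].astype(np.float32)),q[:,2].max())
t=q[q[:,2]>.055];print('ridge',t.mean(0),len(t))
go([.502,.242,.04],72)
cv2.imwrite('pics/w.png',im)
E
```

```text
t: 4.43
eef_pos: [0.502, 0.242, 0.3122]
tool_rot: [-0.0, 0.809, 0.587, -0.003]
contact_force: [0.2, 0.2, 0.3]
gripper_width: 0.994
grasp_force: 0.0
bottle_cap [(0.77, [284.0, 217.0], [0.5061, 0.2376, 0.038])]
bottle [(0.8, [279.0, 389.0], [0.4494, 0.0726, 0.038])]
blue 2805 ((0.5038989186286926, 0.24160699546337128), (0.030399905517697334, 0.04534655064344406), 72.01254272460938) 0.06516307907492404
ridge [0.50410217 0.24259423 0.06024951] 1864
t 4.58 grasp [0.5038 0.2431 0.1612] xdir 71.9 q [-0.18  0.43 -0.47  1.89  0.25  0.87 -1.1 ] F [ 0.2  0.8 -0.5] w 0.993 gf 0.0
shift [-0.0018 -0.0016  0.1212] yaw -0.1
```

View pics/w.png

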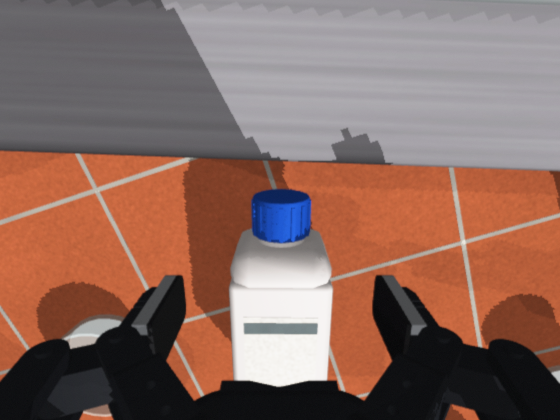

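```bash
python3 -m pendant '[[0.085,0,0,0.03,0],[0.085,0,0,0.03,0],[0.085,0,0,0.03,0],[0.085,0,0,0.025,0],[0.085,0,0,0.01,0],[0.085,0,0,0,0],[0.04,0,0,0,0],[0.04,0,0,0,0],[0.03,0,0,0,0],[0.03,0,0,0,0],[0.03,0,0,0,0],[0.03,0,0,0,0]]' 20
python3 -c "
from h import *
go([.504,.242,.036],72)"
```

```text
t: 5.58
eef_pos: [0.5035, 0.2434, 0.1913]
tool_rot: [0.0, 0.809, 0.588, 0.002]
contact_force: [-0.2, -0.2, 5.5]
gripper_width: 0.506
grasp_force: 21.0
t 5.58 grasp [0.5039 0.2437 0.0363] xdir 72.0 q [-0.26  0.61 -0.39  1.96  0.38  0.64 -1.21] F [-0.2 -0.2  5.5] w 0.506 gf 21.0
shift [-0.0016  0.0006  0.0003] yaw 0.0
```

```bash
python3 -m pendant '[[0.03,0,0,-0.01,0],[0.03,0,0,-0.01,0],[0.03,0,0,-0.01,0],[0.03,0,0,-0.01,0],[0.03,0,0,-0.01,0],[0.03,0,0,-0.01,0],[0.03,0,0,-0.01,0],[0.03,0,0,-0.01,0],[0.03,0,0,-0.01,0],[0.03,0,0,-0.01,0],[0.03,0,0,-0.01,0],[0.03,0,0,-0.01,0]]'
python3 - <<'E'
from h import *
go([.504,.242,.036+.122],72)
im,d=bot.read_camera('scene');im2,d2=bot.read_camera('side');cv2.imwrite('pics/b.png',np.hstack([im[90:290,220:480],im2[170:370,130:390]]))
for c in('scene','side'):
  for n,z in(('bottle_cap',.16),('bottle',.024)): print(c,n,[(round(x['score'],2),ray(c,x['at'],z).round(4).tolist()) for x in bot.pinpoint(n,c)[:1]])
E
```

```text
t: 6.58
eef_pos: [0.5027, 0.2429, 0.3107]
tool_rot: [-0.0, 0.809, 0.588, 0.0]
contact_force: [0.9, 0.1, -3.6]
gripper_width: 0.509
grasp_force: 22.7
t 6.58 grasp [0.5027 0.2429 0.1557] xdir 72.0 q [-0.19  0.44 -0.48  1.9   0.26  0.86 -1.11] F [ 0.9  0.1 -3.6] w 0.509 gf 22.7
shift [-0.0005  0.0016 -0.0023] yaw 0.0
scene bottle_cap [(0.6, [0.5095, 0.2387, 0.16])]
scene bottle [(0.9, [0.4595, 0.1293, 0.024])]
side bottle_cap [(0.98, [0.5003, 0.251, 0.16])]
side bottle [(0.61, [0.4751, 0.1341, 0.024])]
```

View pics/b.png

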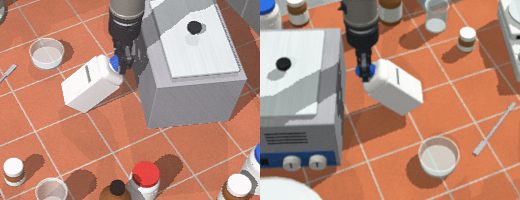

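```bash
python3 -m pendant '[[0.03,0.01,0,0,0],[0.03,0.01,0,0,0],[0.03,0.008,0,0,0],[0.03,0.004,0,0,0],[0.03,0,0,0,0]]'; for i in 1; do python3 -m pendant '[[0.03,0.004,0,0,0],[0.03,0,0,0,0]]'; python3 -m pendant '[[0.03,0.003,0,0,0],[0.03,0,0,0,0]]'; done
python3 - <<'E'
from h import *
go([.495,.314,.158],72)
E
```

```text
t: 7.3
eef_pos: [0.5125, 0.2747, 0.3093]
tool_rot: [-0.0, 0.808, 0.589, -0.0]
contact_force: [-0.7, 0.9, 0.9]
gripper_width: 0.508
grasp_force: 23.0
t: 7.47
eef_pos: [0.5138, 0.2775, 0.3094]
tool_rot: [-0.0, 0.809, 0.588, -0.0]
contact_force: [0.3, -1.4, -0.4]
gripper_width: 0.51
grasp_force: 22.7
t: 7.63
eef_pos: [0.5147, 0.2795, 0.3094]
tool_rot: [0.0, 0.809, 0.588, -0.001]
contact_force: [-1.1, -2.8, -0.8]
gripper_width: 0.506
grasp_force: 22.7
t 7.63 grasp [0.5146 0.2792 0.1544] xdir 72.0 q [-0.24  0.48 -0.47  1.83  0.27  0.89 -1.16] F [-1.1 -2.8 -0.8] w 0.506 gf 22.7
shift [ 0.027  -0.0294 -0.0037] yaw 0.0
```

```bash
python3 -m pendant '[[0.03,0.003,0,0,0],[0.03,0.001,0,0,0],[0.03,0,0,0,0],[0.03,0,0,0,0],[0.03,0,0,0,0],[0.03,0,0,0,0],[0.03,0,0,0,0]]'
python3 - <<'E'
from h import *
im2,d2=bot.read_camera('side');P=cloud('side',d2)
im,d=bot.read_camera('scene')
cv2.imwrite('pics/c.png',np.hstack([im[90:290,220:480],im2[170:370,130:390]]))
for c in('scene','side'):
  for n,z in(('bottle_cap',.16),('bottle',.024)): print(c,n,[(round(x['score'],2),ray(c,x['at'],z).round(4).tolist()) for x in bot.pinpoint(n,c)[:1]])
go([.495,.314,.158],72)
E
```

```text
t: 8.22
eef_pos: [0.5155, 0.2809, 0.309]
tool_rot: [0.002, 0.809, 0.587, -0.003]
contact_force: [-6.0, -10.4, 3.8]
gripper_width: 0.512
grasp_force: 23.3
scene bottle_cap [(0.88, [0.5218, 0.2743, 0.16])]
scene bottle [(0.55, [0.4627, 0.1733, 0.024])]
side bottle_cap [(0.59, [0.5114, 0.2805, 0.16])]
side bottle [(0.66, [0.4827, 0.1657, 0.024])]
t 8.52 grasp [0.5149 0.2799 0.154 ] xdir 71.9 q [-0.25  0.48 -0.47  1.83  0.28  0.9  -1.16] F [ -4.8 -10.2   4.4] w 0.505 gf 23.3
shift [ 0.0262 -0.0295 -0.0041] yaw -0.1
```

View pics/c.png

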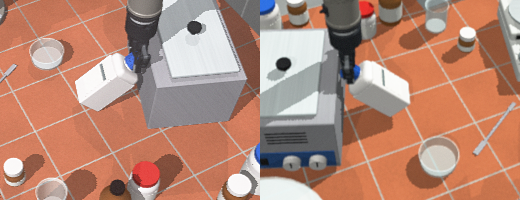

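```bash
python3 -m pendant '[[0.03,-0.008,0,-0.002,0],[0.03,-0.008,0,-0.004,0],[0.03,-0.007,0,-0.004,0],[0.03,-0.006,0,-0.004,0],[0.03,-0.006,0,-0.004,0],[0.03,-0.005,0,-0.003,0],[0.03,0,0,-0.002,0],[0.03,0,0,0,0]]'
cat > tilt.py <<'E'
from h import *
im2,d2=bot.read_camera('side');P2=cloud('side',d2)
im,d=bot.read_camera('scene');P=cloud('scene',d)
cv2.imwrite('pics/d.png',np.hstack([im[90:290,220:480],im2[170:370,130:390]]))
for c in('scene','side'):
  for n,z in(('bottle_cap',.174),('bottle',.01)): print(c,n,[(round(x['score'],2),ray(c,x['at'],z).round(4).tolist()) for x in bot.pinpoint(n,c)[:1]])
for c,dd,PP,at in(('scene',d,P,0),('side',d2,P2,0)):
  r=bot.trace('bottle',c)
  if r:
    q=PP[r[0]['mask']&(dd>0)];q=q[(q[:,2]>.02)&(q[:,2]<.125)]
    for a,b in((.02,.05),(.09,.12)):
      s=q[(q[:,2]>a)&(q[:,2]<b)];print(c,'slice',a,len(s),np.median(s,0).round(4),np.percentile(s,[5,95],axis=0)[:,:2].round(4).tolist())
go([.495,.314,.174],69.8)
E
python3 tilt.py
```

```text
t: 9.18
eef_pos: [0.5038, 0.2456, 0.3334]
tool_rot: [0.0, 0.809, 0.588, 0.001]
contact_force: [0.4, 0.1, -3.8]
gripper_width: 0.502
grasp_force: 22.7
scene bottle_cap [(0.94, [0.5081, 0.2413, 0.174])]
scene bottle [(0.71, [0.4374, 0.1574, 0.01])]
side bottle_cap [(0.67, [0.5098, 0.2487, 0.174])]
side bottle [(0.63, [0.5024, 0.1269, 0.01])]
scene slice 0.02 44 [0.513  0.1511 0.0425] [[0.5065, 0.1331], [0.5185, 0.1678]]
scene slice 0.09 525 [0.5052 0.148  0.1055] [[0.4441, 0.126], [0.5325, 0.21]]
side slice 0.02 57 [0.4423 0.1742 0.0423] [[0.4364, 0.1575], [0.4477, 0.1901]]
side slice 0.09 504 [0.4528 0.1637 0.1058] [[0.4348, 0.1264], [0.493, 0.2343]]
t 9.58 grasp [0.5036 0.2459 0.1775] xdir 72.0 q [-0.18  0.42 -0.49  1.88  0.24  0.91 -1.09] F [-0.5 -0.2 -2.5] w 0.504 gf 22.6
shift [ 0.0621 -0.0291  0.0035] yaw 2.2
```

View pics/d.png

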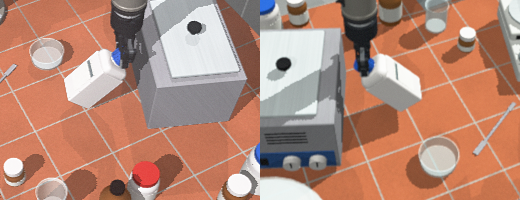

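```bash
cat > pose.py <<'E'
from h import *
def pose(zlo=.0):
  for c in('scene','side'):
    im,d=bot.read_camera(c);P=cloud(c,d);r=bot.trace('bottle',c)
    if not r: continue
    q=P[r[0]['mask']&(d>0)&(P[...,2]<.3)]
    rng=np.random.default_rng(0);best=None
    u=np.array([np.cos(np.radians(72)),np.sin(np.radians(72)),0])
    for i in range(1500):
        s=q[rng.choice(len(q),3)];n=np.cross(s[1]-s[0],s[2]-s[0]);l=np.linalg.norm(n)
        if l<1e-5: continue
        n/=l;n*=np.sign(n[2])
        if abs(n@np.cross(u,[0,0,1]))>.3 or n@u>.1: continue
        k=np.abs((q-s[0])@n)<.002
        if best is None or k.sum()>best.sum(): best=k
    if best is None: continue
    s=q[best];m=s.mean(0);n=np.linalg.svd(s-m,full_matrices=False)[2][2];n*=np.sign(n[2])
    th=np.degrees(np.arcsin(n[2]))
    print(c,'face',best.sum(),len(q),'n',n.round(3),'tilt',th.round(1),'lowest z of mask',np.percentile(q[:,2],[.5,2]).round(4),'facelow',np.percentile(s[:,2],[1]).round(4))
E
python3 -c "
from pose import *
pose()"
```

```text
scene face 714 2342 n [-0.223 -0.708  0.67 ] tilt 42.0 lowest z of mask [-0.      0.0385] facelow [0.0749]
side face 658 2305 n [-0.228 -0.717  0.659] tilt 41.2 lowest z of mask [-0.0016  0.0017] facelow [0.0745]
```

```bash
python3 -m pendant '[[0.03,0.01,0,0.005,0],[0.03,0.01,0,0.006,0],[0.03,0.008,0,0.006,0],[0.03,0.004,0,0.005,0],[0.03,0.002,0,0.002,0],[0.03,0.001,0,0,0],[0.03,0,0,0,0],[0.03,0,0,0,0]]'
python3 -c "
from h import *
go([.5146,.2792,.154],72)"
```

```text
t: 10.45
eef_pos: [0.5146, 0.2802, 0.3106]
tool_rot: [0.0, 0.809, 0.588, 0.0]
contact_force: [-5.2, -4.4, 17.7]
gripper_width: 0.503
grasp_force: 24.8
t 10.45 grasp [0.5148 0.2801 0.1556] xdir 72.1 q [-0.24  0.48 -0.47  1.83  0.27  0.89 -1.16] F [-5.2 -4.4 17.7] w 0.503 gf 24.8
shift [-0.0009  0.0001  0.0016] yaw 0.1
```

```bash
python3 -m pendant '[[0.03,0,0,-0.001,0],[0.03,0,0,0,0],[0.06,0,0,0,0],[0.085,0,0,0,0],[0.085,0,0,0,0],[0.085,0,0,0,0],[0.085,0,0,0,0],[0.085,0,0,0,0]]'
python3 -m pendant '[[0.085,0,0,-0.02,0],[0.085,0,0,-0.03,0],[0.085,0,0,-0.03,0],[0.085,0,0,-0.03,0],[0.085,-0.03,0,-0.03,0],[0.085,-0.035,0,0,0],[0.085,-0.035,0,0,0],[0.085,-0.035,0,0,0],[0.085,-0.035,0,0,0],[0.085,-0.035,0,0,0],[0.085,0,0,0,0]]'
python3 - <<'E'
from pose import *
pose()
for n,z in(('bottle_cap',.155),('bottle',.025)): print([ray(c,x['at'],z).round(4).tolist() for c in('scene','side') for x in bot.pinpoint(n,c)[:1]])
im,d=bot.read_camera('scene');im2,d2=bot.read_camera('side')
cv2.imwrite('pics/e.png',np.hstack([im[90:290,220:480],im2[170:370,130:390]]))
go([.46,.13,.02],0)
E
```

```text
t: 11.12
eef_pos: [0.5145, 0.2791, 0.3095]
tool_rot: [-0.0, 0.809, 0.588, -0.0]
contact_force: [-0.1, 0.2, 0.3]
gripper_width: 0.996
grasp_force: 0.0
t: 12.03
eef_pos: [0.4498, 0.0782, 0.4488]
tool_rot: [0.001, 0.811, 0.585, -0.002]
contact_force: [1.0, 0.2, -0.3]
gripper_width: 0.996
grasp_force: 0.0
scene face 722 2523 n [-0.25  -0.701  0.668] tilt 41.9 lowest z of mask [-0.0006  0.0164] facelow [0.055]
side face 669 2447 n [-0.244 -0.688  0.683] tilt 43.1 lowest z of mask [0.0036 0.0245] facelow [0.0572]
[[0.5133, 0.2776, 0.155], [0.5296, 0.2851, 0.155]]
[[0.4724, 0.1696, 0.025], [0.4748, 0.1695, 0.025]]
t 12.53 grasp [0.4515 0.0853 0.294 ] xdir 72.1 q [ 0.1   0.1  -0.45  1.97  0.05  1.08 -0.68] F [ 0.4 -0.4  0.8] w 0.998 gf 0.0
shift [ 0.0451 -0.0055  0.2741] yaw 72.1
```

View pics/e.png

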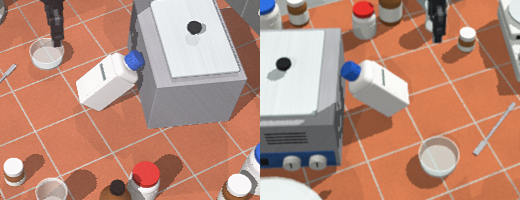

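```bash
python3 - <<'E'
from h import *
for c,w in(('scene',[(255,120),(285,165)]),('side',[(285,305),(335,345)])):
    im,d=bot.read_camera(c);P=cloud(c,d)
    q=P.reshape(-1,3);q=q[(q[:,2]>.012)&(q[:,2]<.08)&(np.hypot(q[:,0]-.36,q[:,1]-.06)<.1)]
    # exclude bottle
    q=q[(q[:,1]<.11)];print(c,len(q),q.min(0).round(3),q.max(0).round(3),np.median(q,0).round(3))
    for a in w: print(ray(c,a,0).round(3), end=' ')
E
python3 -m pendant '[[0.085,0,0,0,7],[0.085,0,0,0,7],[0.085,0,0,0,7],[0.085,0,0,0,7],[0.085,0,0,0,7],[0.085,0,0,0,7],[0.085,0,0,0,7],[0.085,0,0,0,7],[0.085,0,0,0,7],[0.085,0,0,0,7],[0.085,0,0,0,7],[0.085,0,0,0,7]]'
python3 -c "
from h import *
go([.4357,.066,.05],-20.2)"
```

```text
scene 69 [0.267 0.091 0.012] [0.326 0.11  0.04 ] [0.306 0.097 0.026]
[0.166 0.158 0.   ] [0.365 0.16  0.   ] side 134 [0.267 0.09  0.012] [0.325 0.11  0.042] [0.299 0.096 0.027]
[0.376 0.159 0.   ] [0.225 0.092 0.   ] t: 13.63
eef_pos: [0.4514, 0.0847, 0.4491]
tool_rot: [-0.0, 0.994, -0.107, -0.0]
contact_force: [-0.2, -0.9, 0.2]
gripper_width: 0.994
grasp_force: 0.0
t 13.63 grasp [0.4514 0.0847 0.2941] xdir -12.3 q [ 0.01  0.09 -0.35  1.97  0.04  1.08 -2.14] F [-0.2 -0.9  0.2] w 0.994 gf 0.0
shift [-0.0113  0.0216  0.2441] yaw 7.9
```

```bash
python3 -m pendant '[[0.085,-0.005,0.01,0,4],[0.085,-0.006,0.012,0,4],[0.085,0,0,0.035,0],[0.085,0,0,0.035,0],[0.085,0,0,0.035,0],[0.085,0,0,0.035,0],[0.085,0,0,0.035,0],[0.085,0,0,0.035,0],[0.085,0,0,0.03,0],[0.085,0,0,0.02,0],[0.085,0,0,0.012,0],[0.085,0,0,0,0]]'
python3 -c "
from h import *
go([.4357,.066,.022],-20.2)"
```

```text
t: 14.63
eef_pos: [0.4345, 0.066, 0.1748]
tool_rot: [0.001, 0.985, -0.173, -0.002]
contact_force: [0.5, 0.0, 0.3]
gripper_width: 0.993
grasp_force: 0.0
t 14.63 grasp [0.4338 0.0659 0.0198] xdir -19.9 q [-0.09  0.5  -0.24  2.25  0.27  0.43 -2.47] F [0.5 0.  0.3] w 0.993 gf 0.0
shift [ 0.0018 -0.0008 -0.0022] yaw 0.3
```

```bash
python3 -m pendant '[[0.085,0,-0.01,0,0],[0.085,0,-0.01,0,0],[0.085,0,-0.005,0,0],[0.085,0,-0.005,0,0],[0.085,0,-0.005,0,0],[0.085,0,-0.005,0,0],[0.085,0,-0.005,0,0],[0.085,0,-0.005,0,0],[0.085,0,0,0,0]]'
python3 - <<'E'
from pose import *
pose()
go([.4357,.066,.022],-20.2)
im,d=bot.read_camera('scene');im2,d2=bot.read_camera('side')
cv2.imwrite('pics/f.png',np.hstack([im[90:290,220:480],im2[170:370,130:390]]))
E
```

```text
t: 15.38
eef_pos: [0.4529, 0.1137, 0.1783]
tool_rot: [-0.0, 0.985, -0.173, 0.001]
contact_force: [-1.2, -1.2, 0.3]
gripper_width: 0.994
grasp_force: 0.4
scene face 569 2338 n [-0.272 -0.82   0.504] tilt 30.2 lowest z of mask [0.0007 0.0195] facelow [0.0443]
side face 522 2260 n [-0.305 -0.813  0.496] tilt 29.8 lowest z of mask [0.0111 0.0248] facelow [0.0446]
t 15.58 grasp [0.4532 0.1137 0.023 ] xdir -19.9 q [-0.18  0.52 -0.24  2.19  0.26  0.46 -2.55] F [-0.9 -0.7  2.5] w 0.992 gf 0.6
shift [-0.0002  0.0508  0.0009] yaw 0.3
```

View pics/f.png

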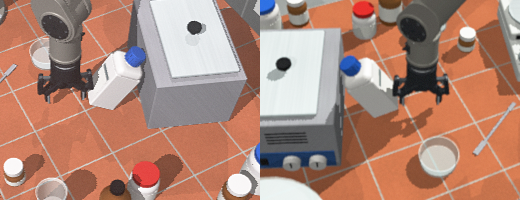

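```bash
python3 -m pendant '[[0.085,0,-0.003,0,0],[0.085,0,-0.003,0,0],[0.085,0,-0.003,0,0],[0.085,0,-0.003,0,0],[0.085,0,0,0,0],[0.085,0,0,0,0]]'
python3 - <<'E'
from pose import *
pose()
go([.4357,.066,.022],-20.2)
E
```

```text
t: 16.18
eef_pos: [0.4565, 0.1243, 0.1771]
tool_rot: [-0.0, 0.985, -0.173, -0.0]
contact_force: [-2.0, -2.6, -0.7]
gripper_width: 0.993
grasp_force: 0.6
scene face 509 2233 n [-0.316 -0.848  0.426] tilt 25.2 lowest z of mask [0.0094 0.0227] facelow [0.04]
side face 453 2234 n [-0.34  -0.842  0.42 ] tilt 24.8 lowest z of mask [0.0017 0.0171] facelow [0.0407]
t 16.38 grasp [0.4566 0.1244 0.0222] xdir -20.0 q [-0.2   0.53 -0.24  2.17  0.26  0.47 -2.56] F [-2.2 -2.   0.1] w 0.998 gf 0.5
shift [0.0003 0.062  0.0002] yaw 0.2
```

```bash
python3 -m pendant '[[0.085,0,-0.003,0,0],[0.085,0,-0.003,0,0],[0.085,0,-0.002,0,0],[0.085,0,0,0,0],[0.085,0,0,0,0],[0.085,0,0,0,0],[0.085,0,0,0,0]]'
python3 - <<'E'
from pose import *
pose()
go([.4357,.066,.022],-20.2)
E
```

```text
t: 16.97
eef_pos: [0.4595, 0.1322, 0.1774]
tool_rot: [-0.001, 0.985, -0.173, 0.0]
contact_force: [-0.6, -1.0, 0.3]
gripper_width: 0.995
grasp_force: 0.2
scene face 469 2132 n [-0.324 -0.873  0.364] tilt 21.3 lowest z of mask [0.0133 0.0234] facelow [0.0355]
side face 372 2016 n [-0.361 -0.858  0.366] tilt 21.4 lowest z of mask [0.0144 0.024 ] facelow [0.0389]
t 17.17 grasp [0.4596 0.1321 0.0223] xdir -20.0 q [-0.22  0.53 -0.24  2.16  0.26  0.48 -2.57] F [-0.1 -1.2 -1. ] w 0.995 gf 0.1
shift [0.0001 0.0703 0.0003] yaw 0.2
```

```bash
python3 -m pendant '[[0.085,0,0.008,0,0],[0.085,0,0.012,0,0],[0.085,0,0.015,0,0],[0.085,0,0,0,0],[0.085,0,0,0,0],[0.085,0,0,0,0],[0.085,0,0,0,0],[0.085,0,0,0,0]]'
python3 - <<'E'
from pose import *
pose()
print([ray(c,x['at'],z).round(4).tolist() for n,z in(('bottle_cap',.174),('bottle',0)) for c in('scene','side') for x in bot.pinpoint(n,c)[:1]])
go([.4357,.066,.022],-20.2)
E
```

```text
t: 17.83
eef_pos: [0.4475, 0.0994, 0.1773]
tool_rot: [-0.0, 0.985, -0.173, 0.0]
contact_force: [0.1, -0.6, -0.0]
gripper_width: 1.0
grasp_force: 0.0
side face 149 1783 n [-0.255  0.066  0.965] tilt 74.7 lowest z of mask [0.0083 0.0132] facelow [0.1485]
[[0.496, 0.2061, 0.174], [0.4928, 0.2192, 0.174], [0.4915, 0.2263, 0.0], [0.4966, 0.2264, 0.0]]
t 18.23 grasp [0.4473 0.0989 0.0222] xdir -20.0 q [-0.16  0.51 -0.24  2.21  0.27  0.45 -2.52] F [-0.3 -0.9 -0.3] w 0.995 gf 0.0
shift [0.0003 0.0349 0.0002] yaw 0.2
```

```bash
python3 -m pendant '[[0.085,0,0.005,-0.03,0],[0.085,0,0,-0.04,0],[0.085,0,0,-0.04,0],[0.085,0,0,-0.04,0],[0.085,0,0,-0.04,0],[0.085,0,0,-0.04,0],[0.085,0,0,-0.03,-7],[0.085,0,0,0,-7],[0.085,0,0,0,-7],[0.085,0,0,0,-7],[0.085,0,0,0,-7],[0.085,0,0,0,-7]]'
python3 -m pendant '[[0.085,0,0,0,-7],[0.085,0,0,0,-7],[0.085,0,0,0,-7],[0.085,0,0,0,-7],[0.085,0,0,0,-7],[0.085,0,0,0,-7],[0.085,0,0,0,-7],[0.085,0,0,0,-7],[0.085,0,0,0,-7],[0.085,0,0,0,-7],[0.085,0,0,0,-7],[0.085,0,0,0,-7]]'
python3 -m pendant '[[0.085,0,0,0,-7],[0.085,0,0,0,-7],[0.085,0,0,0,-7],[0.085,0,0,0,-7],[0.085,0,0,0,-7],[0.085,0,0,0,-7],[0.085,0,0,0,-7],[0.085,0,0,0,-5]]'
python3 -c "
from h import *
go([.495,.217,.29],159.8)"
```

```text
t: 19.23
eef_pos: [0.4453, 0.094, 0.4372]
tool_rot: [0.0, 0.981, 0.194, -0.0]
contact_force: [-0.2, -0.0, -0.1]
gripper_width: 0.992
grasp_force: 0.0
t: 20.23
eef_pos: [0.4453, 0.0941, 0.437]
tool_rot: [-0.0, 0.599, 0.801, -0.0]
contact_force: [-0.3, -0.4, 0.8]
gripper_width: 0.996
grasp_force: 0.0
t: 20.9
eef_pos: [0.4453, 0.0941, 0.437]
tool_rot: [-0.0, 0.17, 0.985, -0.0]
contact_force: [0.6, 1.3, 0.1]
gripper_width: 0.998
grasp_force: 0.0
t 20.9 grasp [0.4453 0.094  0.282 ] xdir 160.4 q [ 0.2   0.12 -0.58  1.99  0.08  1.06  0.81] F [0.6 1.3 0.1] w 0.998 gf 0.0
shift [-0.0055  0.1325 -0.008 ] yaw 0.6
```

```bash
python3 -m pendant '[[0.085,-0.001,0.033,-0.002,0],[0.085,-0.001,0.033,-0.002,0],[0.085,-0.001,0.033,-0.002,0],[0.085,-0.001,0.033,-0.002,0],[0.085,0,0,0,0],[0.085,0,0,0,0]]'
cat > cap.py <<'E'
from h import *
im,d=bot.read_camera('wrist');P=cloud('wrist',d)
hsv=cv2.cvtColor(im,cv2.COLOR_BGR2HSV);k=(hsv[...,0]>95)&(hsv[...,0]<125)&(hsv[...,1]>120)&(d>0)&(P[...,2]>.1)
q=P[k];print('blue',k.sum(),np.percentile(q,[2,50,98],axis=0).round(4).tolist())
t=q[q[:,2]>q[:,2].max()-.008];print('top',len(t),np.array(cv2.minEnclosingCircle(t[:,:2].astype(np.float32))[0]).round(4),cv2.minEnclosingCircle(t[:,:2].astype(np.float32))[1],t.mean(0).round(4))
m=t.mean(0);n=np.linalg.svd(t-m,full_matrices=False)[2][2];print('normal',n.round(3))
cv2.imwrite('pics/g.png',im)
E
python3 -c "
from cap import *
go([.495,.217,.18],159.8)"
```

```text
t: 21.4
eef_pos: [0.4943, 0.2186, 0.4449]
tool_rot: [-0.001, 0.172, 0.985, 0.0]
contact_force: [0.3, -1.4, 0.4]
gripper_width: 0.997
grasp_force: 0.0
blue 3020 [[0.4736, 0.1976, 0.1677], [0.4912, 0.2176, 0.1904], [0.5132, 0.2367, 0.1918]]
top 2668 [0.494  0.2166] 0.0224752277135849 [0.4933 0.2167 0.1904]
normal [-0.019  0.01   1.   ]
t 21.45 grasp [0.494  0.217  0.2897] xdir 160.1 q [ 0.    0.28 -0.64  1.8   0.18  1.12  0.53] F [-0.2 -1.5 -0.3] w 0.992 gf 0.0
shift [-0.001   0.0004  0.1097] yaw 0.3
```

View pics/g.png

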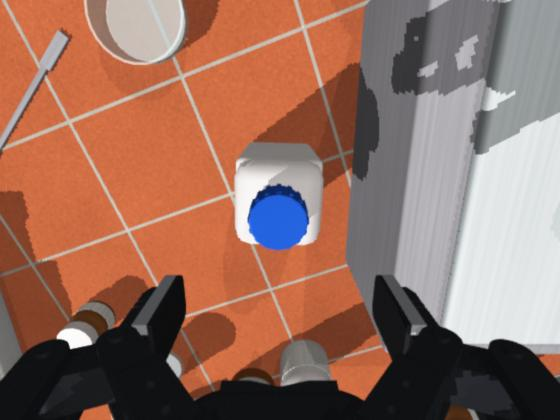

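```bash
python3 -m pendant '[[0.085,0,0,0.03,0],[0.085,0,0,0.03,0],[0.085,0,0,0.03,0],[0.085,0,0,0.02,0],[0.085,0,0,0.007,0],[0.085,0,0,0,0],[0.04,0,0,0,0],[0.04,0,0,0,0],[0.03,0,0,0,0],[0.03,0,0,0,0],[0.03,0,0,0,0],[0.03,0,0,0,0]]' 60
python3 -m pendant '[[0.03,0,0,-0.01,0],[0.03,0,0,-0.025,0],[0.03,0,0,-0.03,0],[0.03,0,0,-0.03,0],[0.03,0,0,-0.03,0],[0.03,0,0,-0.015,0],[0.03,0,0,0,0]]'
python3 -c "
from h import *
go([.5838,-.305,.315],159.8)"
```

```text
t: 22.45
eef_pos: [0.495, 0.2173, 0.3299]
tool_rot: [0.001, 0.173, 0.985, 0.001]
contact_force: [-0.0, -0.3, 6.4]
gripper_width: 0.497
grasp_force: 60.8
t: 23.03
eef_pos: [0.4946, 0.2175, 0.4724]
tool_rot: [0.003, 0.173, 0.985, 0.002]
contact_force: [1.6, 1.7, -3.1]
gripper_width: 0.497
grasp_force: 62.1
t 23.03 grasp [0.4956 0.2179 0.3174] xdir 160.0 q [ 0.01  0.25 -0.64  1.76  0.17  1.17  0.54] F [ 1.6  1.7 -3.1] w 0.497 gf 62.1
shift [-0.2615 -0.4614  0.0017] yaw 0.2
```

```bash
python3 -m pendant '[[0.03,-0.005,-0.009,0,0],[0.03,-0.010,-0.018,0,0],[0.03,-0.015,-0.026,0,0],[0.03,-0.015,-0.026,0,0],[0.03,-0.015,-0.026,0,0],[0.03,-0.015,-0.026,0,0],[0.03,-0.015,-0.026,0,0],[0.03,-0.015,-0.026,0,0],[0.03,-0.015,-0.026,0,0],[0.03,-0.015,-0.026,0,0],[0.03,-0.015,-0.026,0,0],[0.03,-0.015,-0.026,0,0]]'
python3 -m pendant '[[0.03,-0.015,-0.026,0,0],[0.03,-0.015,-0.026,0,0],[0.03,-0.015,-0.026,0,0],[0.03,-0.015,-0.026,0,0],[0.03,-0.012,-0.020,0,0],[0.03,-0.008,-0.014,0,0],[0.03,-0.004,-0.009,0,0],[0.03,0,0,0,0],[0.03,0,0,0,0],[0.03,0,0,0,0]]'
python3 - <<'E'
from h import *
go([.5838,-.305,.275],159.8)
im,d=bot.read_camera('scene');im2,d2=bot.read_camera('side')
cv2.imwrite('pics/i.png',np.hstack([im[130:390,60:320],im2[70:330,290:550]]))
E
```

```text
t: 24.03
eef_pos: [0.5504, -0.1118, 0.4656]
tool_rot: [-0.002, 0.174, 0.985, -0.0]
contact_force: [0.5, -0.4, -3.7]
gripper_width: 0.501
grasp_force: 62.0
t: 24.87
eef_pos: [0.5803, -0.2741, 0.4679]
tool_rot: [-0.0, 0.172, 0.985, 0.001]
contact_force: [0.0, 1.2, -3.4]
gripper_width: 0.503
grasp_force: 62.0
t 24.87 grasp [ 0.5803 -0.2739  0.3129] xdir 160.2 q [ 0.62  0.4  -0.37  1.54  0.15  1.23  1.44] F [ 0.   1.2 -3.4] w 0.503 gf 62.0
shift [-0.0139 -0.0281  0.0379] yaw 0.4
```

View pics/i.png

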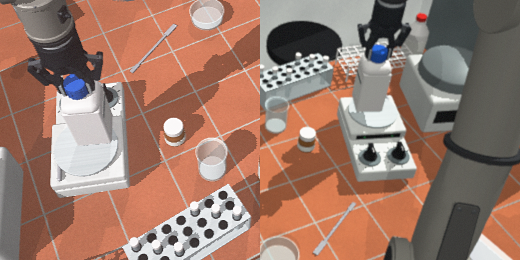

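```bash
python3 -m pendant '[[0.03,-0.007,-0.014,0,0],[0.03,-0.007,-0.014,0,0],[0.03,0,0,0,0],[0.03,0,0,0.012,0],[0.03,0,0,0.012,0],[0.03,0,0,0.008,0],[0.03,0,0,0.003,0],[0.03,0,0,0,0],[0.03,0,0,0,0]]'
python3 -c "
from h import *
go([.5838,-.305,.274],159.8)"
```

```text
t: 25.72
eef_pos: [0.5839, -0.3069, 0.4329]
tool_rot: [-0.0, 0.173, 0.985, 0.0]
contact_force: [0.5, 0.0, -3.2]
gripper_width: 0.5
grasp_force: 62.1
t 25.72 grasp [ 0.5838 -0.3068  0.2779] xdir 160.1 q [ 0.64  0.45 -0.36  1.54  0.17  1.17  1.48] F [ 0.5  0.  -3.2] w 0.5 gf 62.1
shift [0.0007 0.0017 0.0039] yaw 0.3
```

```bash
python3 -m pendant '[[0.03,0,0.0015,0.002,0],[0.03,0,0,0.0015,0],[0.03,0,0,0.001,0],[0.03,0,0,0,0]]'
python3 -c "
from h import *
go([.5838,-.305,.274],159.8)"
```

```text
t: 26.05
eef_pos: [0.5844, -0.3056, 0.429]
tool_rot: [0.0, 0.173, 0.985, -0.0]
contact_force: [-0.4, -0.2, -3.6]
gripper_width: 0.497
grasp_force: 62.3
t 26.05 grasp [ 0.5845 -0.3057  0.274 ] xdir 160.0 q [ 0.64  0.46 -0.36  1.55  0.17  1.17  1.47] F [-0.4 -0.2 -3.6] w 0.497 gf 62.3
shift [0.0009 0.0004 0.    ] yaw 0.2
```

```bash
for i in 1 2; do python3 -m pendant '[[0.03,0,0,0.001,0],[0.03,0,0,0,0]]' | grep -E 'eef|contact'; done
```

```text
eef_pos: [0.5846, -0.3057, 0.429]
contact_force: [-2.1, 1.4, 4.3]
eef_pos: [0.5847, -0.3056, 0.429]
contact_force: [-3.0, 1.7, 9.7]
```

Contact made; release, rise, and verify.

```bash
python3 -m pendant '[[0.03,0,0,-0.001,0],[0.05,0,0,0,0],[0.07,0,0,0,0],[0.085,0,0,0,0],[0.085,0,0,0,0],[0.085,0,0,0,0],[0.085,0,0,-0.02,0],[0.085,0,0,-0.03,0],[0.085,0,0,-0.03,0],[0.085,0,0,-0.03,0],[0.085,0,0,-0.01,0],[0.085,0,0,0,0]]'
python3 - <<'E'
from cap import *
for c in('scene','side'):
    A,d=bot.read_camera(c);A=cloud(c,d).reshape(-1,3)
    q=A[(np.hypot(A[:,0]-.43,A[:,1]+.28)<.08)&(A[:,2]>.090)&(A[:,2]<.103)]
    k,l,cs=cv2.kmeans(q[:,:2].astype(np.float32),2,None,(3,20,1e-5),5,0)
    print(c,[cv2.minAreaRect(q[l[:,0]==i][:,:2].astype(np.float32)) for i in(0,1)])
go([.4295,-.298,.25],161.6)
E
```

```text
t: 27.38
eef_pos: [0.5847, -0.3058, 0.5513]
tool_rot: [0.003, 0.173, 0.985, -0.001]
contact_force: [-0.1, 0.4, -0.9]
gripper_width: 1.0
grasp_force: 0.0
blue 2871 [[0.5616, -0.3234, 0.2645], [0.5796, -0.3034, 0.2869], [0.6012, -0.2841, 0.2883]]
top 2563 [ 0.5823 -0.3042] 0.022433139383792877 [ 0.5815 -0.3041  0.2868]
normal [-0.02   0.008  1.   ]
scene [((0.45415371656417847, -0.22011183202266693), (0.014383701607584953, 0.04146378114819527), 73.4744644165039), ((0.41923433542251587, -0.2943219244480133), (0.013486454263329506, 0.01433457713574171), 74.66593933105469)]
side [((0.45231521129608154, -0.22011305391788483), (0.015277370810508728, 0.043515436351299286), 71.8546142578125), ((0.45380136370658875, -0.30609557032585144), (0.01440384704619646, 0.09468939900398254), 71.32298278808594)]
t 27.53 grasp [ 0.5837 -0.3057  0.3908] xdir 160.0 q [ 0.64  0.39 -0.36  1.39  0.14  1.39  1.5 ] F [ 0.4 -0.3 -0.2] w 0.997 gf 0.0
shift [ 0.1471 -0.0454  0.1412] yaw -1.6
```

```bash
python3 -m pendant '[[0.05,0.03,-0.009,0,-1.6],[0.05,0.036,-0.0115,0,0],[0.05,0.036,-0.0115,0,0],[0.05,0.03,-0.009,0,0],[0.05,0.015,-0.0045,0.01,0],[0.05,0,0,0.035,0],[0.05,0,0,0.035,0],[0.05,0,0,0.035,0],[0.05,0,0,0.025,0],[0.05,0,0,0,0],[0.05,0,0,0,0]]'
python3 - <<'E'
from h import *
im,d=bot.read_camera('wrist');P=cloud('wrist',d);q=P[(d>0)&(P[...,2]>.088)&(P[...,2]<.105)]
q=q[np.hypot(q[:,0]-.4285,q[:,1]+.298)<.04]
print(len(q),cv2.minAreaRect(q[:,:2].astype(np.float32)),q.mean(0))
print([(round(x['score'],2),ray('wrist',x['at'],.092).round(4)) for x in bot.pinpoint('stir_knob_grip','wrist')[:3]])
go([.4285,-.298,.092],161.6)
cv2.imwrite('pics/k.png',im)
E
```

```text
t: 28.45
eef_pos: [0.4298, -0.3016, 0.4058]
tool_rot: [-0.002, 0.16, 0.987, 0.001]
contact_force: [0.4, 0.7, 0.6]
gripper_width: 0.585
grasp_force: 0.0
660 ((0.4298751652240753, -0.30041179060935974), (0.013374324887990952, 0.03691023588180542), 71.64449310302734) [ 0.42847223 -0.29970607  0.10088809]
[]
t 28.55 grasp [ 0.4311 -0.3021  0.2538] xdir 161.6 q [ 0.79  0.25 -0.35  1.89  0.1   1.02  1.65] F [ 0.7 -0.5  1. ] w 0.588 gf 0.0
shift [0.004  0.0031 0.1618] yaw 0.0
```

View pics/k.png

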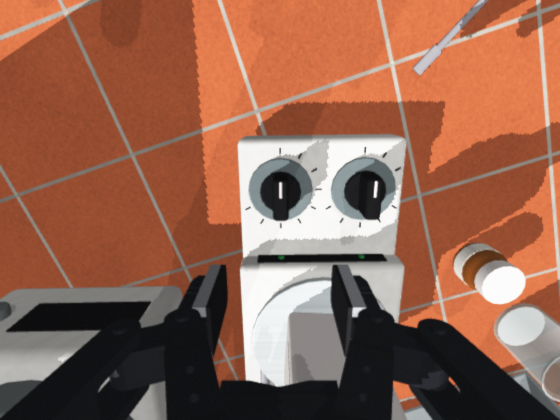

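```bash
python3 -m pendant '[[0.04,0.002,0.002,0.02,0],[0.04,0,0,0.035,0],[0.04,0,0,0.035,0],[0.04,0,0,0.03,0],[0.04,0,0,0.02,0],[0.04,0,0,0.013,0],[0.04,0,0,0.005,0],[0.04,0,0,0,0],[0.04,0,0,0,0]]'
python3 -c "
from h import *
go([.4295,-.2995,.094],161.6)"
```

```text
t: 29.3
eef_pos: [0.4301, -0.2997, 0.2511]
tool_rot: [0.001, 0.16, 0.987, -0.0]
contact_force: [-0.7, 0.6, 0.9]
gripper_width: 0.47
grasp_force: 0.0
t 29.3 grasp [ 0.4304 -0.2999  0.0961] xdir 161.6 q [ 0.74  0.46 -0.31  2.02  0.22  0.69  1.54] F [-0.7  0.6  0.9] w 0.47 gf 0.0
shift [0.001  0.0001 0.0021] yaw 0.0
```

```bash
python3 -m pendant '[[0.04,0.001,0,0.002,0],[0.005,0,0,0,0],[0.005,0,0,0,0],[0.005,0,0,0,0],[0.005,0,0,0,0],[0.005,0,0,0,0]]' 40
python3 -m pendant '[[0.005,0,0,0,6],[0.005,0,0,0,7],[0.005,0,0,0,7],[0.005,0,0,0,7],[0.005,0,0,0,7],[0.005,0,0,0,7],[0.005,0,0,0,7],[0.005,0,0,0,7],[0.005,0,0,0,7],[0.005,0,0,0,7],[0.005,0,0,0,7],[0.005,0,0,0,7]]'
python3 -m pendant '[[0.005,0,0,0,7],[0.005,0,0,0,1],[0.005,0,0,0,0],[0.005,0,0,0,0]]'
python3 -c "
from h import *
go([.4295,-.2995,.094],71.6)"
```

```text
t: 29.8
eef_pos: [0.4285, -0.2992, 0.2486]
tool_rot: [0.001, 0.16, 0.987, -0.0]
contact_force: [-1.6, 1.1, 6.8]
gripper_width: 0.157
grasp_force: 40.7
t: 30.8
eef_pos: [0.4284, -0.2993, 0.2485]
tool_rot: [0.001, 0.776, 0.631, 0.0]
contact_force: [-1.9, 0.2, 6.7]
gripper_width: 0.155
grasp_force: 40.9
t: 31.13
eef_pos: [0.4284, -0.2993, 0.2486]
tool_rot: [0.001, 0.816, 0.578, 0.0]
contact_force: [-1.7, -0.7, 7.1]
gripper_width: 0.159
grasp_force: 40.9
t 31.13 grasp [ 0.4285 -0.2994  0.0936] xdir 70.6 q [ 0.42  0.44  0.08  2.05 -0.06  0.65  0.21] F [-1.7 -0.7  7.1] w 0.159 gf 40.9
shift [ 0.0002  0.001  -0.0004] yaw -1.0
```

```bash
python3 -m pendant '[[0.02,0,0,0,0],[0.03,0,0,0,0],[0.035,0,0,0,0],[0.035,0,0,0,0],[0.035,0,0,-0.02,0],[0.035,0,0,-0.03,0],[0.035,0,0,-0.035,0],[0.035,0,0,-0.035,0],[0.035,0,0,-0.035,0],[0.035,0,0,-0.025,0],[0.035,0,0,0,0],[0.035,0,0,0,0]]'
python3 - <<'E'
from h import *
im,d=bot.read_camera('wrist');P=cloud('wrist',d);q=P[(d>0)&(P[...,2]>.088)&(P[...,2]<.105)]
for c in((.429,-.2995),(.454,-.220)):
    s=q[np.hypot(q[:,0]-c[0],q[:,1]-c[1])<.035]
    if len(s)>10: print(len(s),cv2.minAreaRect(s[:,:2].astype(np.float32)))
for c in('scene','side'):
    im,d=bot.read_camera(c);A=cloud(c,d).reshape(-1,3)
    s=A[(np.hypot(A[:,0]-.5838,A[:,1]+.305)<.05)&(A[:,2]>.27)&(A[:,2]<.3)];print(c,len(s),s.mean(0).round(4) if len(s) else '',s[:,2].max() if len(s) else '')
    s=A[(np.hypot(A[:,0]-.454,A[:,1]+.22)<.035)&(A[:,2]>.09)&(A[:,2]<.105)];print(' left',cv2.minAreaRect(s[:,:2].astype(np.float32)) if len(s)>9 else '')
    for n,z in(('bottle',.099),('plate_centre',.099),('beaker',0),('amber_bottle',0),('jar',0),('white_jar',0)): print(n,[ray(c,x['at'],z).round(3).tolist() for x in bot.pinpoint(n,c)[:1]],end=' ')
print(bot.get_obs()['t'],bot.get_obs()['contact_force'])
E
```

```text
t: 32.13
eef_pos: [0.4285, -0.2991, 0.4291]
tool_rot: [0.002, 0.816, 0.578, 0.001]
contact_force: [0.4, 0.6, -0.6]
gripper_width: 0.414
grasp_force: 0.0
578 ((0.42693984508514404, -0.2980775535106659), (0.03749321028590202, 0.01338290050625801), 70.78645324707031)
724 ((0.45197761058807373, -0.2204185277223587), (0.013985978439450264, 0.037687998265028), 72.697998046875)
scene 460 [ 0.5895 -0.3036  0.2863] 0.2929896402096777
 left ((0.4537396728992462, -0.21977633237838745), (0.01440733764320612, 0.03957199305295944), 73.20276641845703)
bottle [[0.581, -0.298, 0.099]] plate_centre [] beaker [[0.722, -0.046, 0.0]] amber_bottle [[0.801, 0.055, 0.0]] jar [[0.599, -0.103, 0.0]] white_jar [[0.781, 0.154, 0.0]] side 229 [ 0.5775 -0.2991  0.2862] 0.29536448852341474
 left ((0.45240873098373413, -0.21957597136497498), (0.015633823350071907, 0.04424741864204407), 71.218017578125)
bottle [] plate_centre [[0.598, -0.318, 0.099]] beaker [[0.727, -0.062, 0.0]] amber_bottle [[0.803, 0.059, 0.0]] jar [[0.591, -0.1, 0.0]] white_jar [[0.788, 0.153, 0.0]] 32.8833 [-0.25627881  0.12746373  0.09610605]
```

Right knob turned 90°, left knob still off, bottle upright at the plate's centre.

```bash
python3 -c "
from station import bot
print(bot.hand_in())"
```

```text
the job is handed in; nothing more can be done
None
```

The job is handed in at about 33 s of 72 s: the bottle was leaned on the bath wall, brought upright and set on the middle of the plate, and the right knob was turned about 90° clockwise, with the left knob still off and the jars, beaker and amber bottle still standing by the camera checks; hand-in gave no verdict.

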